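# Set the length stop with its coarse and fine knobs

## Task

Set the saw's length stop on the green drive: first turn its black coarse wheel until its white mark lines up with the white line on the green housing, then turn the red fine knob on top of it until its white mark lines up with the same line. Do not touch the blue drive, and let go when you are done.

Things in the scene. Friction and masses are not known exactly. Their poses are not given: they have to be found in the camera images.
- green_drive_axis (a point): Green drive: fixed 130 x 130 mm housing, top 35 mm above the bench, two coaxial knobs on it. Point on their upright axis, 62 mm above the bench, mid-height of the coarse wheel. z up; x along the flat white index line on the housing (37 to 63 mm from the axis) and the rail with a stop block (210 mm from the axis, 45 mm high). Place and angle vary.
- coarse (a joint): Black coarse wheel, round, 66 mm across, 52 to 72 mm above the bench, on a 36 mm collar. Angle, rad: 0 with its white radial mark at the index line, positive clockwise of it from above. Starts 0.6 to 1.3 anticlockwise (negative): turn it clockwise. Stops at -1.7, 1.7. Friction 0.07 N m; stays where left; does not carry the fine knob.
- fine (a joint): Red fine knob, round, 32 mm across, above the wheel, 75 to 102 mm above the bench. Angle, rad: 0 with its white radial mark at the index line, positive clockwise of it from above. Starts 0.6 to 1.3 clockwise (positive): turn it anticlockwise. Stops at -1.7, 1.7. Friction 0.04 N m; stays where left; does not carry the coarse wheel.
- blue_drive: Bystander, not to be touched: a drive of the same sizes with a blue housing, fixed. Origin on its knobs' axis at bench height, x along its rail, z up. Stands 0.28 m or more to the left or right of the green drive.

How it is judged:
On the way, in this order (a step that is already met when the one before it is completed fails the run):
1. the coarse wheel's mark is brought to the line (within 12 degrees) (value of joint coarse between -0.21 and 0.21 rad), for 0.2 s.
2. then the fine knob's mark is brought to the line (within 12 degrees) (value of joint fine between -0.21 and 0.21 rad), for 0.2 s.
At the end, for the whole second after the job is handed in: The marks of the green drive's coarse wheel and fine knob both lie within 12 degrees (0.21 rad) of the index line, and both are at rest (all of step 1 and all of step 2 and velocity of joint coarse between -0.05 and 0.05 rad/s and velocity of joint fine between -0.05 and 0.05 rad/s); the robot touches nothing.
It fails at once if the robot touches the blue drive (more than 1 N) (contact force between any of the fingers, the arm and blue_drive above 1 N).
It also fails if it takes over 48 s, if anything falls off the work surface, if the arm or the gripper's body presses on something with over 40 N, if the wrist force passes 120 N, or if a joint passes its speed limit or range.

## Robot

A 6-joint arm with a two-finger parallel gripper is mounted at the origin on the work surface. World frame = base frame: x ahead of the robot, y to its left, z up, the work surface at z = 0. Lengths are in m, angles in rad, forces in N, time in s.
With the tool pointing down it reaches from about 0.375 to 0.925 m from the base axis. Payload 5.7 kg.
Tool frame: the origin (TCP) lies on the centre line of the jaws, within the pads' length; the fingertips stand 17 mm ahead of it and the grasp point (between the pads) lies 2 mm behind it; z points along the fingers, y is the line along which they close (so a half turn about z gives the same grasp; the last joint's range is limited). The gripper opens to 88 mm and grips with 3 to 60 N. Pads are 20 mm wide; open, the fingers measure 115 mm over their backs; the gripper's body (75 mm by 178 mm) begins 61 mm behind the grasp point.
Start: joints at [0.996, 0.359, 1.51, -0, 1.272, -0.115], TCP at [0.266, 0.538, 0.24] pointing down, gripper open.
Joint ranges: [-2.97, 2.97], [-1.01, 2.36], [0.21, 2.38], [-0.96, 4.11], [0.2, 2.71], [-2.98, 2.98]. Speed limits (rad/s): [2.39, 2.39, 3.14, 3.14, 3.14, 3.14].

## Interface

Orientations are given as a unit quaternion [x, y, z, w].
In Python, from station import manip gives the robot as it stands.
- The arm moves only by the shell command python3 -m jog 'ROWS'. ROWS is JSON, a list that holds one entry, the list of rows, each a list of 7 numbers: the turn, a rotation vector about the world's x, y, z in rad, then the shift along the world's x, y, z in m, then the gripper's target within -1 to 1 (shut at 1, half-way at 0, fully open at -1). In form: [[[rx, ry, rz, dx, dy, dz, claw], ...]]. A call has 1 to 12 rows; each row shifts and turns the commanded pose from where the row before left it; what a row does not reach is not made up. A row lasts 1/12 s, in which the tool goes at most 41.7 mm and 7.16 degrees, less where a joint would pass 70% of its speed; a pose out of reach is approached as far as the arm can. A call is refused whole if a number of a shift passes 0.0417 or a number of a turn 0.125, either way. A call with a gripper value outside its range is refused whole. The fingers move at their own pace and stop on an object; the grip force is fixed at half the most. Time passes only in rows, so rows that do not move let the fingers close. It gives the time, the measured TCP pose, the force, the opening and the grip force at its end, in the units of the state.
- manip.get_state(): the state, without advancing time (a new reading comes with each control period).
- manip.capture(name): name is "scene" or "top" or "wrist"; returns a dict with "img" (420x560x3 uint8, blue, green, red), "fovy" (degrees; the focal length in pixels is half the picture's height over the tangent of half this angle, whatever the lens; pixels are square), "cx", "cy" (the principal point, pixels), "dist_coeffs" ([k1, k2, p1, p2, k3] as OpenCV has them; the pictures are not rectified), "R" (3x3) and "t" (3): a world point X has camera coordinates R X + t; the wrist camera has in their place "hand_eye" (4x4, takes a point from camera to tool coordinates, whose origin is the TCP and whose axes are the flange's). Camera axes: x right, y down, z forward; pixel columns grow to the right and rows downward; lengths in m; the calibration is good to about 2 mm. A picture is of the moment at which its call begins: read the wrist's pose just before it. There is no depth.
- manip.hand_in(): hands the job in; it is judged then, once.
Trained networks look in the newest picture that a camera, given by its name, has taken for a name from the list of things; names that differ only in an ending like _2 or _b are one class to them, and where a whole thing is asked for, a point or a joint stands for the part that bears it (a point fixed in the world has none). Each returns a list of dicts, best first, with "conf" (0 to 1); they miss things now and then, are a little off and sometimes report something else, mostly with a low value. They report only what shows in the picture. A call takes as long as a camera call.
- manip.boxes_of(camera, target): "pixel" ([column, row] in pixels, amid what is visible of it).
- manip.masks_of(camera, target): "region" (420x560 bool, what is visible of it) and "pixel" ([column, row] in pixels, amid what is visible of it).
- manip.landmark_of(camera, target): "pixel" ([column, row] in pixels: a listed point, or the origin of a listed thing).
The state is a dict: "time": time; "joint_pos": joint angles; "dq": joint speeds; "joint_torque": joint torques, N m; "tcp_pos": TCP position; "tcp_rot": TCP orientation; "contact_force": force on the tool from outside, world axes, zero at the start; "wrist_torque": the same for the moment, N m; "gripper_width": opening from 0.0 (shut) to 1.0 (fully open); "grasp_force": force on a finger pad.
Only numpy, scipy, OpenCV 4.12 (cv2) and the standard library are available. Lean on these libraries where they do the work, as an engineer would, in place of code of your own. Each camera call takes 0.05 s, during which the arm holds its last target. There are 200 camera calls.

## Working session

There is one attempt and no reset: what is moved stays moved. The work goes in short steps, Python scripts to look and compute and a shell command to move; the robot and the scene stay as the last step left them, time stands still between calls to the robot, and variables do not carry over. Pictures are saved under pics/ and viewed, at most 10 in all, crops included, and the job is handed in when it is done.

```bash
mkdir -p pics
cat > h.py <<'E'
import numpy as np, cv2
from station import manip
def K(c):
    f=210/np.tan(np.radians(c["fovy"])/2)
    return np.array([[f,0,c["cx"]],[0,f,c["cy"]],[0,0,1]])
def ext(c,s=None):
    if "R" in c: return np.array(c["R"]),np.array(c["t"])
    from scipy.spatial.transform import Rotation as Ro
    T=np.eye(4);T[:3,:3]=Ro.from_quat(s["tcp_rot"]).as_matrix();T[:3,3]=s["tcp_pos"]
    M=np.linalg.inv(T@np.array(c["hand_eye"]));return M[:3,:3],M[:3,3]
def toplane(c,px,z,s=None):
    R,t=ext(c,s)
    u=cv2.undistortPoints(np.array(px,float).reshape(-1,1,2),K(c),np.array(c["dist_coeffs"],float)).reshape(-1,2)
    d=np.c_[u,np.ones(len(u))]@R; o=-R.T@t
    return o+d*((z-o[2])/d[:,2])[:,None]
E
python3 - <<'E'
from h import *
for n in("top","scene"):
    c=manip.capture(n); cv2.imwrite(f"pics/{n}0.png",c["img"])
    for t,z in(("green_drive_axis",.062),("blue_drive",0),("coarse",.072),("fine",.102)):
        for r in manip.landmark_of(n,t)[:2]: print(n,t,r["pixel"],r["conf"],toplane(c,[r["pixel"]],z).round(3))
E
```

```text
top green_drive_axis [226.3, 222.8] 0.84 [[0.515 0.143 0.062]]
top blue_drive [381.3, 240.4] 0.63 [[ 0.482 -0.177  0.   ]]Traceback (most recent call last):
  File "<stdin>", line 5, in <module>
ValueError: it knows: blue_drive, green_drive_axis
```

Run:
```python
from h import *
c=manip.capture("scene"); r=manip.landmark_of("scene","green_drive_axis")[0]; print(r,toplane(c,[r["pixel"]],.062))
i=cv2.imread("pics/top0.png"); cv2.imwrite("pics/top1.png",cv2.resize(i[150:300,150:350],None,fx=4,fy=4,interpolation=2))
```

```text
{'pixel': [339.2, 238.6], 'conf': 0.68} [[0.51199245 0.13836819 0.062     ]]
```

View pics/top0.png

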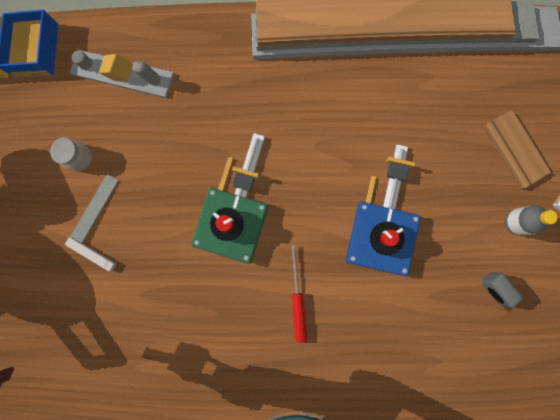

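View pics/top1.png

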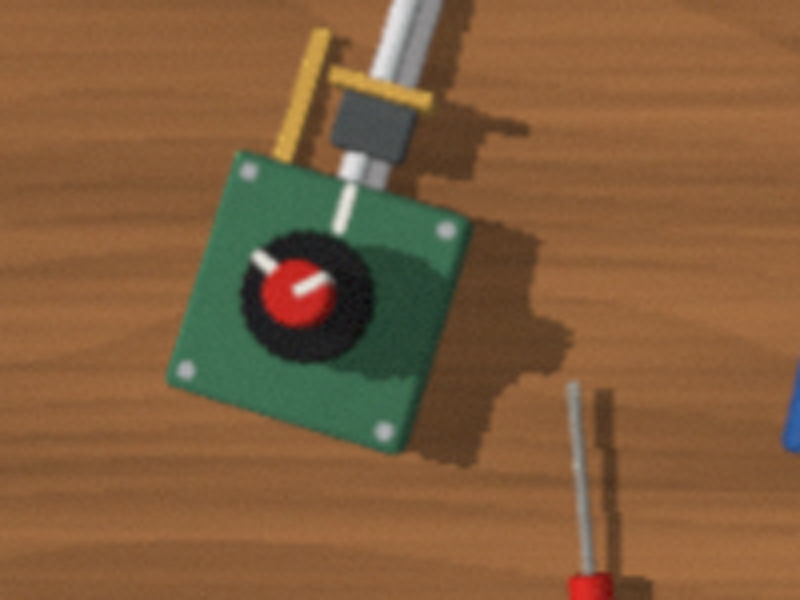

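The pictures show the green drive at left (axis ~(226,223) in top0) and the blue at right (~(387,238)). In top1 the index line runs (340,233)-(350,187), the wheel mark is at (254,254) and the fine mark is (296,292)-(330,274).

```bash
python3 - <<'E'
from h import *
from scipy.spatial.transform import Rotation as Ro
c=manip.capture("top")
a=np.array([.514,.141])
g=lambda x,y:[150+x/4,150+y/4]
def ang(p,z): 
    P=toplane(c,[g(*q) for q in p],z); print(P.round(3)); d=P[1]-P[0]; return np.arctan2(d[1],d[0])
print(ang([(340,233),(350,187)],.035),ang([(275,272),(254,254)],.072),ang([(296,292),(330,274)],.102))
print("fine ctr",toplane(c,[g(297,294)],.102),"wheel ctr",toplane(c,[g(308,297)],.072))
s=manip.get_state();print(Ro.from_quat(s["tcp_rot"]).as_matrix().round(3)); w=manip.capture("wrist");print(np.array(w["hand_eye"]).round(3))
E
python3 -m jog '[[[0,0,0,0.0207,-0.0331,0,-1],[0,0,0,0.0207,-0.0331,0,-1],[0,0,0,0.0207,-0.0331,0,-1],[0,0,0,0.0207,-0.0331,0,-1],[0,0,0,0.0207,-0.0331,0,-1],[0,0,0,0.0207,-0.0331,0,-1],[0,0,0,0.0207,-0.0331,0,-1],[0,0,0,0.0207,-0.0331,0,-1],[0,0,0,0.0207,-0.0331,0,-1],[0,0,0,0.0207,-0.0331,0,-1],[0,0,0,0.0207,-0.0331,0,-1],[0,0,0,0.0207,-0.0331,0,-1]]]'
```

```text
[[0.547 0.13  0.035]
 [0.571 0.125 0.035]]
[[0.524 0.157 0.072]
 [0.533 0.167 0.072]]
[[0.512 0.141 0.102]
 [0.521 0.125 0.102]]
-0.20295531967321176 0.8723675961907442 -1.0832021736063269
fine ctr [[0.51140515 0.14055864 0.102     ]] wheel ctr [[0.51177132 0.13995044 0.072     ]]
[[-0.896  0.444 -0.   ]
 [ 0.444  0.896 -0.001]
 [ 0.    -0.001 -1.   ]]
[[-0.001 -0.96  -0.28   0.076]
 [ 1.    -0.001  0.    -0.001]
 [-0.    -0.28   0.96  -0.146]
 [ 0.     0.     0.     1.   ]]
time: 1.35
tcp_pos: [0.5154, 0.1386, 0.2398]
tcp_rot: [0.228, 0.974, 0.0, 0.0]
contact_force: [1.3, 1.0, 0.0]
gripper_width: 1.004
grasp_force: 0.0
```

```bash
cat > w.py <<'E'
from h import *
import sys,pickle
s=manip.get_state(); w=manip.capture("wrist"); cv2.imwrite("pics/%s.png"%sys.argv[1],w["img"])
pickle.dump((w,s),open(sys.argv[1]+".pkl","wb")); print(s["tcp_pos"],s["joint_pos"])
r=manip.landmark_of("wrist","green_drive_axis")
if r: print(r[0],toplane(w,[r[0]["pixel"]],.062,s))
E
python3 w.py w1
```

```text
[0.51539592 0.13863345 0.23984743] [ 1.33308472e-01  2.63341004e-01  1.65275419e+00  3.30030584e-07
  1.22509654e+00 -9.77540485e-01]
{'pixel': [279.7, 185.0], 'conf': 0.9} [[0.51078586 0.13993245 0.062     ]]
```

View pics/w1.png

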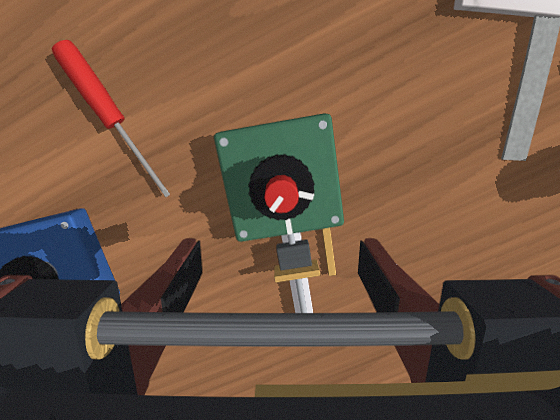

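The wrist view shows the green drive with knobs at (282,190), index line (288,220)-(291,234), wheel mark ending (313,197) and fine mark ending (271,211).

```bash
cat > a.py <<'E'
from h import *
import pickle,sys,json
w,s=pickle.load(open(sys.argv[1]+".pkl","rb")); P=json.loads(sys.argv[2]); a=np.array([.511,.140])
o=[]
for p,z in zip(P,(.035,.072,.102)):
    X=toplane(w,p,z,s)[:,:2]; d=X[1]-X[0]; e=X[1]-a
    o.append([np.arctan2(d[1],d[0]),np.arctan2(e[1],e[0])]); print(X.round(4))
o=np.array(o); print(o, "coarse",o[0]-o[1],"fine",o[0]-o[2])
E
python3 a.py w1 '[[[288,220],[291,234]],[[300,193],[313,197]],[[284,197],[271,211]]]'
```

```text
[[0.5576 0.1275]
 [0.5748 0.123 ]]
[[0.5253 0.1557]
 [0.535  0.1657]]
[[0.5147 0.1424]
 [0.5214 0.1256]]
[[-0.25304319 -0.26011324]
 [ 0.80547999  0.81952613]
 [-1.19051318 -0.94533486]] coarse [-1.05852318 -1.07963937] fine [0.93746998 0.68522163]
```

```bash
python3 -m jog '[[[0,0,0,-0.0045,0.0014,-0.035,-1],[0,0,0,0,0,-0.035,-1],[0,0,0,0,0,-0.035,-1],[0,0,0,0,0,-0.035,-1],[0,0,0,0,0,-0.02,-1],[0,0,0,0,0,-0.02,-1],[0,0,0,0,0,0,-1]]]'
```

```text
time: 2.03
tcp_pos: [0.507, 0.1421, 0.0563]
tcp_rot: [0.228, 0.974, -0.001, -0.003]
contact_force: [0.1, 0.1, -0.7]
gripper_width: 1.001
grasp_force: 0.0
```

```bash
python3 -m jog '[[[0,0,0,0.004,-0.002,0.003,-1],[0,0,0,0,0,0,-1],[0,0,0,0,0,0,1],[0,0,0,0,0,0,1],[0,0,0,0,0,0,1],[0,0,0,0,0,0,1],[0,0,0,0,0,0,1],[0,0,0,0,0,0,1]]]'
```

```text
time: 2.7
tcp_pos: [0.5149, 0.1404, 0.0635]
tcp_rot: [0.228, 0.974, 0.001, 0.001]
contact_force: [-0.4, 2.4, 6.2]
gripper_width: 0.745
grasp_force: 30.0
```

```bash
python3 -m jog '[[[0,0,-0.1,-0.002,0,0,1],[0,0,-0.11,0,0,0,1],[0,0,-0.11,0,0,0,1],[0,0,-0.11,0,0,0,1],[0,0,-0.11,0,0,0,1],[0,0,-0.11,0,0,0,1],[0,0,-0.11,0,0,0,1],[0,0,-0.11,0,0,0,1],[0,0,-0.11,0,0,0,1],[0,0,-0.1,0,0,0,1],[0,0,0,0,0,0,1],[0,0,0,0,0,0,1]]]'
```

```text
time: 3.7
tcp_pos: [0.5133, 0.1394, 0.0635]
tcp_rot: [0.696, 0.718, 0.001, 0.001]
contact_force: [0.9, -1.6, 6.5]
gripper_width: 0.744
grasp_force: 30.0
```

```bash
python3 -m jog '[[[0,0,0,0,0,0,-1],[0,0,0,0,0,0,-1],[0,0,0,0,0,0,-1],[0,0,0,0,0,0,-1],[0,0,0,0,0,0,-1]]]'
```

```text
time: 4.12
tcp_pos: [0.5118, 0.1398, 0.0624]
tcp_rot: [0.696, 0.718, -0.0, -0.0]
contact_force: [-1.2, 0.3, -1.0]
gripper_width: 0.998
grasp_force: 0.0
```

```bash
python3 -m jog '[[[0,0,0,0,0,0.03,-1],[0,0,0,0,0,0.04,-1],[0,0,0,0,0,0.04,-1],[0,0,0,0,0,0.04,-1],[0,0,0,0,0,0.02,-1],[0,0,0,0,0,0,-1],[0,0,0,0,0,0,-1]]]'; python3 w.py w2
```

```text
time: 4.7
tcp_pos: [0.5128, 0.14, 0.2337]
tcp_rot: [0.696, 0.718, 0.001, 0.001]
contact_force: [0.2, 0.9, -0.2]
gripper_width: 0.995
grasp_force: 0.0
[0.51282015 0.14000868 0.23373699] [1.36524337e-01 2.65078639e-01 1.66687069e+00 3.16060807e-05
 1.20683759e+00 1.05395896e-01]
{'pixel': [279.3, 189.0], 'conf': 0.77} [[0.51263632 0.14137961 0.062     ]]
```

View pics/w2.png

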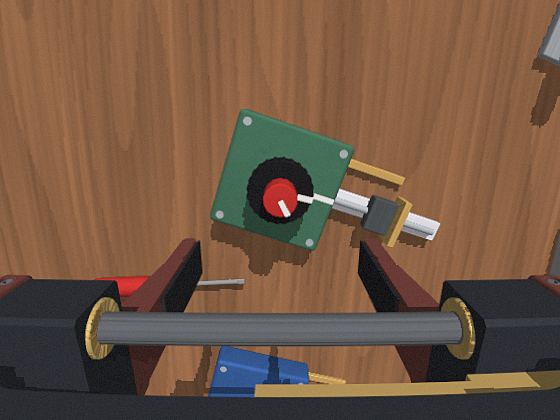

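The wheel mark at (298,197)-(314,200) now runs straight into the index line, (316,200)-(333,203). The fine mark runs (280,202)-(288,215).

```bash
sed -i 's/a=np.array.*/a=np.array([.512,.1405])/' a.py; python3 a.py w2 '[[[316,200],[333,203.5]],[[298,197],[314,200]],[[280,202],[288,215]]]'
python3 - <<'E'
from h import *
import pickle
w,s=pickle.load(open("w2.pkl","rb")); i=w["img"]
x,y=255,170; cv2.imwrite("pics/w2c.png",cv2.resize(i[y:y+60,x:x+90],None,fx=8,fy=8,interpolation=2))
E
```

```text
[[0.5543 0.1237]
 [0.5737 0.1202]]
[[0.5314 0.1361]
 [0.5476 0.1335]]
[[0.5133 0.1387]
 [0.521  0.1266]]
[[-0.17826313 -0.3180125 ]
 [-0.16054697 -0.1945615 ]
 [-1.00494211 -0.99705626]] coarse [-0.01771616 -0.123451  ] fine [0.82667898 0.67904376]
```

View pics/w2c.png

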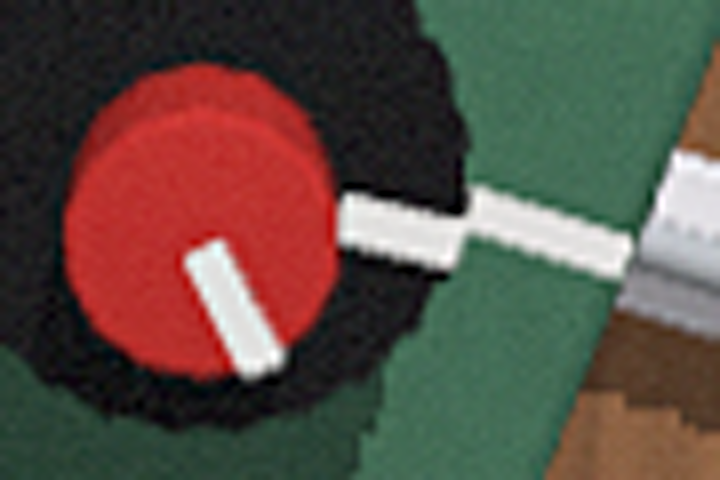

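The crop shows the index line (475,207)-(632,258), wheel mark (340,217)-(460,243) and fine mark (205,250)-(265,368).

```bash
python3 a.py w2 '[[[314.4,195.9],[334,202.25]],[[297.5,197.1],[312.5,200.4]],[[280.6,201.2],[288.1,216]]]'
```

```text
[[0.5523 0.1283]
 [0.5748 0.1217]]
[[0.5309 0.136 ]
 [0.5461 0.133 ]]
[[0.5138 0.1395]
 [0.5211 0.1257]]
[[-0.2888151  -0.29156617]
 [-0.19252478 -0.21564484]
 [-1.08514876 -1.02073887]] coarse [-0.09629032 -0.07592133] fine [0.79633367 0.7291727 ]
```

```bash
python3 -m jog '[[[0,0,0,0,0,-0.03,-1],[0,0,0,0,0,-0.03,-1],[0,0,0,0,0,-0.03,-1],[0,0,0,0,0,-0.02,-1],[0,0,0,0,0,-0.015,-1],[0,0,0,0,0,-0.01,-1],[0,0,0,0,0,0,-1],[0,0,0,0,0,0,-1]]]'
```

```text
time: 5.47
tcp_pos: [0.5112, 0.1397, 0.0965]
tcp_rot: [0.696, 0.718, -0.001, -0.001]
contact_force: [-0.4, 0.3, 0.1]
gripper_width: 1.003
grasp_force: 0.0
```

```bash
python3 -m jog '[[[0,0,0,0,0,0,1],[0,0,0,0,0,0,1],[0,0,0,0,0,0,1],[0,0,0,0,0,0,1],[0,0,0,0,0,0,1],[0,0,0,0,0,0,1],[0,0,0,0,0,0,1],[0,0,0,0,0,0,1],[0,0,0,0,0,0,1],[0,0,0,0,0,0,1]]]'
```

```text
time: 6.3
tcp_pos: [0.5132, 0.1399, 0.0978]
tcp_rot: [0.696, 0.718, 0.001, 0.001]
contact_force: [3.2, 0.4, -1.6]
gripper_width: 0.357
grasp_force: 30.0
```

```bash
python3 -m jog '[[[0,0,0.1,0,0,0,1],[0,0,0.1,0,0,0,1],[0,0,0.1,0,0,0,1],[0,0,0.1,0,0,0,1],[0,0,0.1,0,0,0,1],[0,0,0.1,0,0,0,1],[0,0,0.1,0,0,0,1],[0,0,0.1,0,0,0,1],[0,0,0,0,0,0,1],[0,0,0,0,0,0,1],[0,0,0,0,0,0,1]]]'
python3 -m jog '[[[0,0,0,0,0,0,-1],[0,0,0,0,0,0,-1],[0,0,0,0,0,0,-1],[0,0,0,0,0,0,-1],[0,0,0,0,0,0,-1]]]'
python3 -m jog '[[[0,0,0,0,0,0.03,-1],[0,0,0,0,0,0.03,-1],[0,0,0,0,0,0.03,-1],[0,0,0,0,0,0.03,-1],[0,0,0,0,0,0.015,-1],[0,0,0,0,0,0,-1],[0,0,0,0,0,0,-1],[0,0,0,0,0,0,-1]]]'; python3 w.py w3
python3 - <<'E'
from h import *
i=cv2.imread("pics/w3.png")
x,y=230,160; cv2.imwrite("pics/w3c.png",cv2.resize(i[y:y+90,x:x+120],None,fx=6,fy=6,interpolation=2))
E
```

```text
time: 7.22
tcp_pos: [0.5141, 0.1403, 0.0978]
tcp_rot: [0.362, 0.932, 0.001, 0.001]
contact_force: [5.4, 1.8, -3.8]
gripper_width: 0.356
grasp_force: 30.0
time: 7.63
tcp_pos: [0.5117, 0.1398, 0.0976]
tcp_rot: [0.362, 0.932, -0.0, -0.0]
contact_force: [0.6, -0.5, -0.0]
gripper_width: 0.698
grasp_force: 0.0
time: 8.3
tcp_pos: [0.5111, 0.1397, 0.2314]
tcp_rot: [0.362, 0.932, -0.001, -0.001]
contact_force: [-0.3, -0.1, -0.7]
gripper_width: 1.0
grasp_force: 0.0
[0.51114017 0.13971651 0.23143526] [ 1.36496951e-01  2.67531241e-01  1.66963752e+00 -1.04747514e-04
  1.20655702e+00 -6.94490502e-01]
{'pixel': [282.6, 191.8], 'conf': 0.88} [[0.51271409 0.14077619 0.062     ]]
```

View pics/w3c.png

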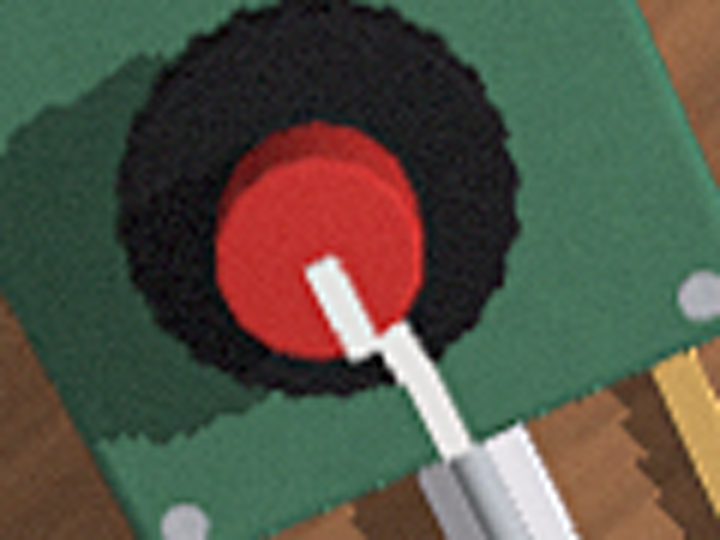

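Crop: the fine mark (320,265)-(365,350), the wheel mark (393,335)-(423,380) and the index line (428,385)-(458,455) are nearly parallel.

```bash
python3 a.py w3 '[[[301.3,224.2],[306.3,235.8]],[[295.5,215.8],[300.5,223.3]],[[283.3,204.2],[290.8,218.3]]]'
```

```text
[[0.56   0.1267]
 [0.5745 0.1217]]
[[0.538  0.1352]
 [0.5474 0.1337]]
[[0.5142 0.1399]
 [0.5287 0.1359]]
[[-0.33719544 -0.29249874]
 [-0.16482445 -0.19037835]
 [-0.26475239 -0.26687057]] coarse [-0.17237099 -0.10212039] fine [-0.07244304 -0.02562817]
```

```bash
python3 -c "from station import manip; print(manip.hand_in())"
```

```text
the job is handed in; nothing more can be done
None
```

I set the green drive's length stop and handed the job in: by my last measurement the coarse wheel's mark is about 0.1 rad from the index line and the fine knob's within 0.1 rad (tolerance 0.21), the gripper has let go, and I kept clear of the blue drive; no verdict came back.

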